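Set the telescoping stock rest one hole wider and lay the long bar in it

ROBOT

A 7-joint arm with a two-finger parallel gripper is mounted at the origin on a cart in front of the work surface, level with it; the furniture and walls round the work are solid. World frame = base frame: x ahead of the robot, y to its left, z up, the work surface at z = 0. Lengths are in m, angles in degrees, forces in N, time in s.
With the tool pointing down it reaches from about 0.4 to 0.75 m from the base axis. Payload 19.5 kg.
Tool frame: the origin (TCP) lies on the centre line of the jaws, within the pads' length; the fingertips stand 8 mm ahead of it and the grasp point (between the pads) lies 11 mm behind it; y points along the fingers, z is the direction in which the jaws open and shut, and the axes are right-handed (so a half turn about y gives the same grasp; the last joint's range is limited). The gripper opens to 85 mm and grips with 20 to 120 N. Pads are 22 mm wide; open, the fingers measure 114 mm over their backs; the gripper's body (76 mm by 85 mm) begins 54 mm behind the grasp point. The pads swing forward as they close: fully open they stand 13 mm farther back than shut.
Start: joints at [72.783, 40.479, -1.581, 85.061, 1.261, 54.483, -4.326], TCP at [0.147, -0.556, 0.239] pointing down, gripper open.
Joint ranges: [-155.06, 155.06], [-18.47, 123.98], [-90, 86.84], [0, 140.48], [-83.41, 263.41], [0, 116], [-161.91, 161.91]. Speed limits (degrees/s): [108.29, 108.29, 147.25, 147.25, 172.46, 172.46, 172.46].

INTERFACE

Orientations are given as a 3x3 rotation matrix whose columns are the frame's x, y, z axes.
In Python, from plant import ctrl, cams gives the robot as it stands. The module is installed in compiled form; this text tells all that it offers.
- The arm moves only by the shell command python3 -m creep 'ROWS' [FORCE]. ROWS is JSON, a list that holds one entry, the list of rows, each a list of 7 numbers: the closure, from -1 (fully open) to 1 (shut), then the shift along the tool's x, y, z in m, then the turn, a rotation vector about the tool's x, y, z in rad. In form: [[[fingers, tx, ty, tz, wx, wy, wz], ...]]. A call has 1 to 8 rows; each row shifts and turns the pose as measured when the row begins, along the tool's axes as they then stand; what a row does not reach is not made up. A row lasts 1/12 s, in which the tool goes at most 41.7 mm and 7.16 degrees, less where a joint would pass 70% of its speed; a pose out of reach is approached as far as the arm can. A call is refused whole if a number of a shift passes 0.0417 or a number of a turn 0.125, either way. A call with a gripper value outside its range is refused whole. The fingers move at their own pace and stop on an object; FORCE is the grip in N (left out, the last holds). Time passes only in rows, so rows that do not move let the fingers close. It gives the time, the measured TCP pose, the force and the opening at its end, in the units of the state.
- ctrl.read_state(): the state, without advancing time (a new reading comes with each control period).
- cams.read_camera(name): name is "scene" or "side" or "wrist"; returns a dict with "color" (420x560x3 uint8, red, green, blue), "z_map" (420x560 float32, m along the optical axis (not along the pixel's ray), 0 where there is no reading), "fov_y" (degrees; the focal length in pixels is half the picture's height over the tangent of half this angle, whatever the lens; pixels are square), "cx", "cy" (the principal point, pixels), "R" (3x3) and "t" (3): a world point X has camera coordinates R X + t. Camera axes: x right, y down, z forward; pixel columns grow to the right and rows downward; lengths in m; the calibration is good to about 2 mm. A picture is of the moment at which its call begins.
- ctrl.job_done(): hands the job in, once; it reports no verdict.
The state is a dict: "time": time; "joint_positions": joint angles; "joint_velocities": joint speeds; "joint_efforts": joint torques, N m; "tool_pos": TCP position; "orientation": TCP orientation; "ft_force": force on the tool from outside, world axes, zero at the start; "ft_torque": the same for the moment, N m; "finger_gap": finger opening in m.
Only numpy, scipy, OpenCV 4.12 (cv2) and the standard library are available. Lean on these libraries where they do the work, as an engineer would, in place of code of your own. Each camera call takes 0.05 s, during which the arm holds its last target.

TASK

The stock rest is set too narrow for the long iron bar. Squeeze its brass spring pin flush and draw the blue sliding arm out until the pin snaps into the arm's next hole, going by feel and never forcing the arm against the pin; then lay the bar gently in the two V saddles, about centred, and let go. Leave the other tools where they lie.

Things in the scene. Friction and masses are not known exactly. Their poses are not given: they have to be found in the camera images.
- stock_rest: Fixed stock rest: a grey foot plate (96x84x8 mm, with an upright plate) bolted to the bench holds a bare steel square tube, 30 mm square, level, centre line 55 mm above the bench. Origin on the bench straight under the spring pin; y along the tube from the foot (180 mm away at -y) to the free end, the way the arm is drawn out; x across, away from the robot's side; z up.
- spring_pin: Brass spring button pin, 13 mm across, in the fixed tube (it never moves along it). It pokes out level through the arm's middle hole on the rest's -x side (towards the robot), 55 mm above the bench; its conical crown, 4 mm tall, stands 5 mm proud of the arm's wall. Greased. Origin on the tube's centre line.
- pin_travel (a joint): How far the pin is pushed in, m: 0 = fully out through a hole, locking the arm; about 0.005 = flush with the arm's outside; 0.006 to 0.009 = the arm's wall rides over it. The spring takes 2 N to start, 4 N at flush. Once flush, pulling the arm with 5 to 12 N drives the crown under the hole's edge; unless flush it blocks the arm.
- slide_arm: Arm on the fixed tube: blue square tube, 38 mm square outside, 213 mm long, 3 mm walls, 1 mm play, 0.45 kg, underside 36 mm above the bench. Three holes in a row, 45 to 80 mm apart, in the wall on the robot's side; it starts locked at the middle one. Off the pin's hole it slides with 2 to 6 N and stops dead when the pin snaps into the next. Origin on the bench under the middle hole; y outwards.
- grip_hole (a point): Point on the sliding arm's centre line at its middle hole, 55 mm above the bench; moves with the arm, axes as the arm's. Squeezed across (along x) here between two fingers, one finger pushes the pin flush while both hold the arm, which can then be drawn along without letting go.
- inner_saddle (a point): Bottom of the V of the fixed saddle on the foot's upright plate, 92 mm above the bench. The V opens upward at 90 degrees, 51 mm wide at the top and 25 mm tall, and runs along the rest's y; 26 mm long.
- outer_saddle (a point): Bottom of the V of the saddle on the sliding arm, same size and height; it moves with the arm and starts 285 mm from the fixed saddle.
- iron_bar: Round black iron bar, nearly straight, 23 mm thick and 448 mm long, about 0.9 kg, lying on the bench on the robot's side of the rest. Origin under its middle; its length runs 28 degrees anticlockwise (from above) of the body's y axis.
- bar_mid (a point): Middle of the iron bar, at half its thickness (11 mm above the bench as it lies), where it balances; this point's y axis runs along the bar. Lying in the V saddles it is 16 to 18 mm above the bottoms of the Vs.
- flat_file: Flat file with a wooden grip, 299 mm long, lying to the left; a bystander. Origin under its middle.
- try_square: Try square, steel blade in a dark stock, 116 x 182 mm, lying to the right; a bystander. Origin under its middle.
- oil_can: Tin thumb oiler with a long spout, 76 mm across and 166 mm tall, standing behind the rest; a bystander. Origin under its middle.
- punch: Steel punch, 121 mm long and 16 mm thick, lying behind the rest to the right; a bystander. Origin under its middle.

How it is judged (in metres and radians):
On the way, in this order (a step that is already met when the one before it is completed fails the run):
1. the pin is pressed in until the wall of the sliding arm rides over it (value of joint pin_travel above 0.005 m and distance of grip_hole from where it was at the start of the episode above 0.008 m), for 0.2 s.
2. the arm stands one hole further out and the pin has snapped out through that hole (distance of grip_hole from where it was at the start of the episode between 0.045 and 0.08 m and value of joint pin_travel below 0.002 m), for 0.3 s.
At the end, for the whole second after the job is handed in: arm one hole (45 to 80 mm) further out, pin out through that hole (pushed in under 2 mm); bar at rest in both Vs, its middle within 8 mm of the rest's centre line, 12 to 22 mm above the V's bottom, within 50 mm of halfway between the saddles, parallel to the rest within 0.06 rad (all of step 2 and contact force between iron_bar and slide_arm above 0.5 N and contact force between iron_bar and stock_rest above 0.5 N and z of bar_mid in the frame of inner_saddle between 0.012 and 0.022 m and x of bar_mid in the frame of inner_saddle between -0.008 and 0.008 m and y of bar_mid in the frame of inner_saddle between 0.12 and 0.22 m and angle between the y axis of bar_mid and the y axis of stock_rest, either way round below 0.06 rad and linear speed of each of iron_bar, slide_arm below 0.02 m/s); the robot touches nothing.
It fails at once if the arm is forced against the spring pin (over 18 N) (contact force between slide_arm and spring_pin above 18 N).
It fails at once if the bar is dropped or pushed hard on the saddles (over 40 N) (contact force between iron_bar and slide_arm above 40 N or contact force between iron_bar and stock_rest above 40 N).
It fails at once if a bystanding tool is shifted by more than 20 mm (distance of any of flat_file, try_square, oil_can, punch from where it was at the start of the episode above 0.02 m).
It also fails if it takes over 51 s, if anything falls off the work surface, if the arm or the gripper's body presses on something with over 40 N, if the wrist force passes 120 N, or if a joint passes its speed limit or range.

## Working session

There is one attempt and no reset: what is moved stays moved. The work goes in short steps, Python scripts to look and compute and a shell command to move; the robot and the scene stay as the last step left them, time stands still between calls to the robot, and variables do not carry over. Pictures are saved under pics/ and viewed, and the job is handed in when it is done.

```bash
mkdir -p pics; ls
cat > h.py <<'E'
import numpy as np, cv2
from plant import ctrl, cams
def shot(name,fn):
    d=cams.read_camera(name); cv2.imwrite('pics/'+fn+'.png',d['color'][:,:,::-1]); np.savez('pics/'+fn+'.npz',**d); return d
def load(fn): return np.load('pics/'+fn+'.npz')
def px(d,u,v,z=None,planez=None):
    f=210/np.tan(np.radians(float(d['fov_y'])/2)); R=d['R'];t=d['t']
    ray=np.array([(u-d['cx'])/f,(v-d['cy'])/f,1.])
    if planez is not None:
        o=-R.T@t; r=R.T@ray; return o+r*(planez-o[2])/r[2]
    if z is None: z=float(d['z_map'][int(round(v)),int(round(u))])
    return R.T@(ray*z-t)
E
python3 - <<'E'
from h import *
np.set_printoptions(precision=4,suppress=True)
s=ctrl.read_state(); print(s)
for n in ['scene','side','wrist']:
    d=shot(n,n+'0'); print(n,d['fov_y'],d['cx'],d['cy'],-d['R'].T@d['t'],d['R'][2])
E
```

```text
pics
{'time': 0.0, 'joint_positions': array([72.7813, 40.512 , -1.5824, 85.0835,  1.2581, 54.4818, -4.3252]), 'joint_velocities': array([ 0.017 ,  0.0308,  0.0961, -0.0776,  0.109 ,  0.1076,  0.0302]), 'joint_efforts': array([ -0.0008, -88.3234,   1.2346, -23.6163,   0.017 ,   0.0064,
        -0.    ]), 'tool_pos': array([ 0.1471, -0.5556,  0.2388]), 'orientation': array([[-0.9667, -0.0003,  0.2559],
       [-0.2559,  0.001 , -0.9667],
       [-0.    , -1.    , -0.001 ]]), 'ft_force': array([ 0.0022, -0.0341,  0.4115]), 'ft_torque': array([-0.0167,  0.0059, -0.0442]), 'finger_gap': 0.08546245000299833}
scene 45.14608236141041 272.3322839900503 211.06701750948804 [-0.2062 -0.8392  1.3094] [ 0.4567  0.5139 -0.7262]
side 45.984978453826095 280.75479771189424 214.35616249135714 [0.2077 1.3089 1.1319] [ 0.2272 -0.7486 -0.6229]
wrist 67.44146321269467 279.45120960908093 205.27605597490682 [ 0.2127 -0.538   0.3753] [-0.26   -0.0682 -0.9632]
```

View pics/scene0.png

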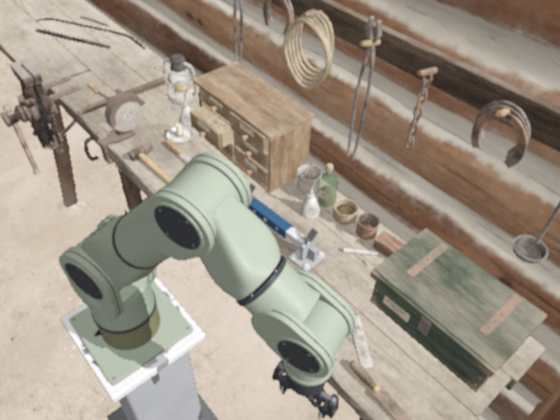

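View pics/side0.png

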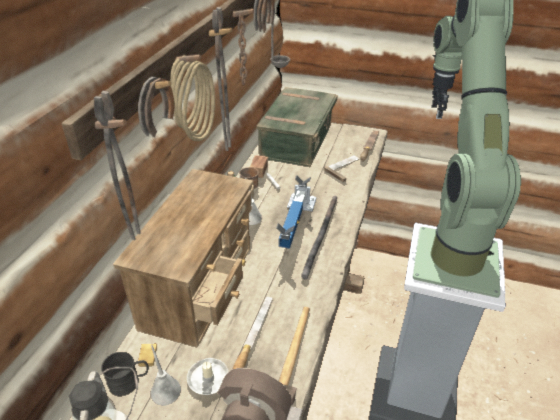

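View pics/wrist0.png

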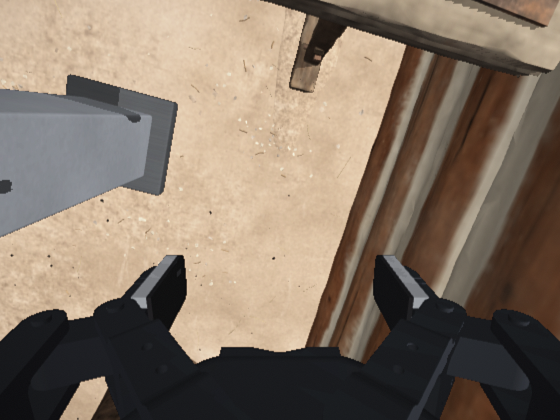

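Run:
```python
from h import *
np.set_printoptions(precision=4,suppress=True)
d=load('side0'); 
c=d['color'][:,:,::-1][150:300,230:380]; cv2.imwrite('pics/sc.png',cv2.resize(c,(750,750)[:2],interpolation=cv2.INTER_CUBIC)[:600] if 0 else cv2.resize(c,(600,600),interpolation=cv2.INTER_CUBIC))
for u,v in [(335,200),(305,275),(287,242),(300,212),(284,228),(303,188),(310,200),(318,240)]: print(u,v,px(d,u,v))
```

```text
335 200 [ 0.4465 -0.1791  0.015 ]
305 275 [0.4509 0.2389 0.0188]
287 242 [0.5423 0.1319 0.0412]
300 212 [ 0.5401 -0.0187  0.0551]
284 228 [0.563  0.0996 0.0705]
303 188 [ 0.5627 -0.1392  0.0719]
310 200 [ 0.5388 -0.1619  0.0059]
318 240 [0.4519 0.0659 0.0189]
```

View pics/sc.png

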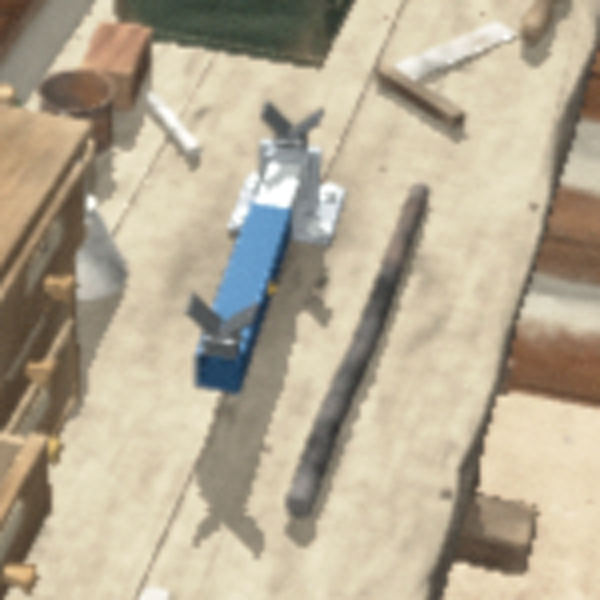

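```bash
python3 -m creep '[[[-1,-0.041,0,0.001,0,-0.0725,0],[-1,-0.041,0,0.001,0,-0.0725,0],[-1,-0.041,0,0.001,0,-0.0725,0],[-1,-0.041,0,0.001,0,-0.0725,0],[-1,-0.041,0,0.001,0,-0.0725,0],[-1,-0.041,0,0.001,0,-0.0725,0],[-1,-0.041,0,0.001,0,-0.0725,0],[-1,-0.041,0,0.001,0,-0.0725,0]]]' 40
```

```text
time: 0.82
tool_pos: [0.4316, -0.405, 0.2358]
orientation: [[-0.663, -0.006, 0.749], [-0.749, -0.0, -0.663], [0.004, -1.0, -0.005]]
ft_force: [1.0, -0.1, -0.7]
finger_gap: 0.0855
```

```bash
python3 -m creep '[[[-1,-0.041,0,-0.006,0,-0.078,0],[-1,-0.041,0,-0.006,0,-0.078,0],[-1,-0.041,0,-0.006,0,-0.078,0],[-1,-0.041,0,-0.006,0,-0.078,0],[-1,-0.041,0,-0.006,0,-0.078,0],[-1,-0.041,0,-0.006,0,-0.078,0],[-1,-0.041,0,-0.006,0,-0.078,0],[-1,-0.041,0,-0.006,0,-0.078,0]]]'
python3 -m creep '[[[-1,-0.041,0,-0.004,0,-0.078,0],[-1,-0.03,0,0.0,0,-0.04,0],[-1,0,0,0,0,0,0]]]'
python3 - <<'E'
from h import *
for n in ['scene','side','wrist']: shot(n,n+'1')
E
```

```text
time: 1.48
tool_pos: [0.5275, -0.0919, 0.2329]
orientation: [[-0.067, -0.007, 0.998], [-0.998, 0.001, -0.067], [-0.001, -1.0, -0.007]]
ft_force: [1.7, -0.0, -0.9]
finger_gap: 0.0858
time: 1.73
tool_pos: [0.5248, -0.0106, 0.233]
orientation: [[0.071, -0.007, 0.997], [-0.997, 0.005, 0.072], [-0.006, -1.0, -0.007]]
ft_force: [0.0, 0.9, 0.2]
finger_gap: 0.0852
```

View pics/wrist1.png

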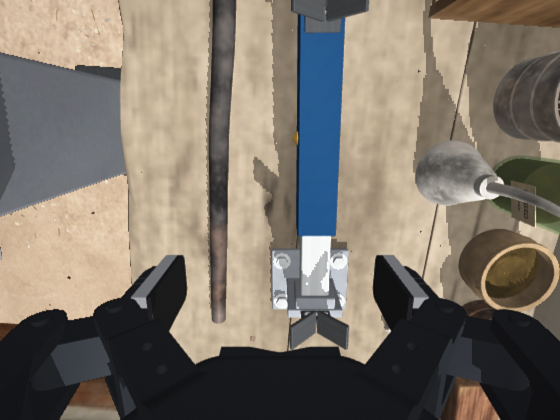

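Run:
```python
from h import *
np.set_printoptions(precision=4,suppress=True)
d=load('wrist1')
c=d['color'][:,:,::-1]
a=cv2.resize(c[100:180,260:340],(400,400),interpolation=cv2.INTER_CUBIC);b=cv2.resize(c[0:80,280:380],(500,400),interpolation=cv2.INTER_CUBIC)
e=cv2.resize(c[200:360,240:400],(400,400),interpolation=cv2.INTER_CUBIC)
cv2.imwrite('pics/wc.png',np.hstack([a,e]))
cv2.imwrite('pics/wc2.png',b)
print('cam',-d['R'].T@d['t'],d['R'])
for v in (20,60,100,137,180,230):
    m=d['z_map'][v]; print(v,[ (u,px(d,u,v)) for u in (300,302,318,334)])
P=np.array([px(d,u,v) for v in range(0,330,2) for u in range(190,260,1)])
b=P[(P[:,2]>.012)&(P[:,2]<.04)&(P[:,0]>.42)&(P[:,0]<.49)]
print(len(b),b.min(0),b.max(0)); print(np.polyfit(b[:,1],b[:,0],1), P[:,2].min())
Q=np.array([px(d,u,v) for v in range(0,350,1) for u in range(285,380,1)])
t=Q[(Q[:,2]>.07)&(Q[:,2]<.078)&(abs(Q[:,1])<.1)&(Q[:,1]>-.05)]
print('armtop',t.min(0),t.max(0),t.mean(0)); 
for y in np.arange(-.05,.1,.02):
    k=t[abs(t[:,1]-y)<.005]; print(y,k[:,0].min(),k[:,0].max(),k[:,2].mean())
```

```text
cam [0.5214 0.0522 0.3694] [[ 0.998   0.0632 -0.0065]
 [ 0.0627 -0.9617  0.2668]
 [ 0.0107 -0.2667 -0.9637]]
20 [(300, array([0.5316, 0.132 , 0.0747])), (302, array([0.5333, 0.1321, 0.0749])), (318, array([0.5449, 0.1275, 0.0947])), (334, array([0.5594, 0.1326, 0.079 ]))]
60 [(300, array([0.534 , 0.1011, 0.076 ])), (302, array([0.5357, 0.1013, 0.0759])), (318, array([0.5495, 0.1023, 0.0751])), (334, array([0.5632, 0.1031, 0.0752]))]
100 [(300, array([0.5367, 0.0687, 0.0753])), (302, array([0.5385, 0.0688, 0.0748])), (318, array([0.5527, 0.0697, 0.075 ])), (334, array([0.5671, 0.0707, 0.0733]))]
137 [(300, array([0.5393, 0.0366, 0.0749])), (302, array([0.5411, 0.0368, 0.0758])), (318, array([0.5559, 0.0376, 0.0737])), (334, array([0.5704, 0.0386, 0.0746]))]
180 [(300, array([ 0.5426, -0.0033,  0.0745])), (302, array([ 0.5444, -0.0029,  0.0757])), (318, array([ 0.5596, -0.0022,  0.0745])), (334, array([ 0.5747, -0.0011,  0.0751]))]
230 [(300, array([ 0.5467, -0.0537,  0.074 ])), (302, array([ 0.5485, -0.0531,  0.0753])), (318, array([ 0.5644, -0.0522,  0.0749])), (334, array([ 0.5803, -0.0513,  0.0747]))]
3093 [ 0.4426 -0.2077  0.0121] [0.4684 0.162  0.0268]
[0.0092 0.4558] -0.0020031165205635195
armtop [ 0.5334 -0.05    0.07  ] [0.5813 0.1    0.0777] [0.557  0.0301 0.0749]
-0.05 0.5439883325159329 0.5812327022318051 0.07505740012879762
-0.030000000000000002 0.542433979213088 0.5804634628080622 0.07495990558457448
-0.010000000000000002 0.5407778110594019 0.5790834164291748 0.07491269105267011
0.009999999999999995 0.5393194265804399 0.5777800320403881 0.07498413242164538
0.03 0.5379358087975049 0.5765482375811666 0.07487174992212477
0.05 0.5369545077553736 0.5754028867074029 0.0749139569344704
0.06999999999999999 0.5354059898815158 0.5735158134648074 0.07493937542689062
0.09000000000000001 0.5337350521555478 0.5725585733762251 0.07486762985490024
```

View pics/wc.png

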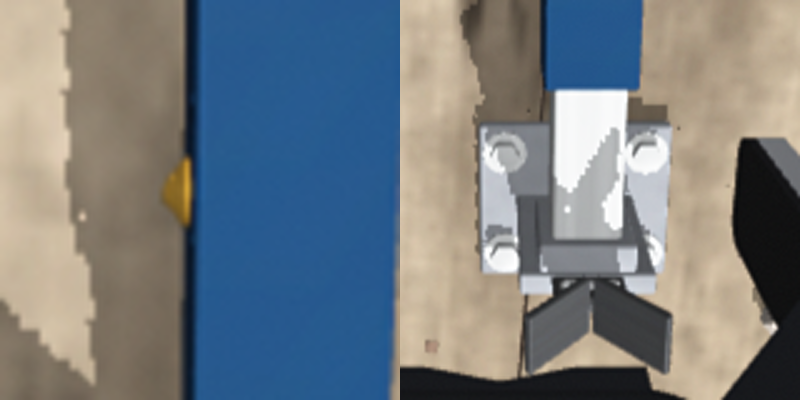

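```bash
python3 - <<'E'
from h import *
np.set_printoptions(precision=4,suppress=True)
d=load('wrist1')
for u,v in [(292.5,138.3),(295,138.4),(297.5,131.5),(297.5,145)]: print(px(d,u,v,planez=.055))
Q=np.array([px(d,u,v) for v in range(0,350,1) for u in range(285,380,1)])
t=Q[(Q[:,2]>.07)&(Q[:,2]<.078)&(Q[:,1]<.1)&(Q[:,1]>-.05)]
ys=np.arange(-.045,.1,.01);c=[(t[abs(t[:,1]-y)<.005][:,0].min()+t[abs(t[:,1]-y)<.005][:,0].max())/2 for y in ys]
p=np.polyfit(ys,c,1);print(p,np.degrees(np.arctan(p[0])))
E
python3 -c "
from h import *
print(ctrl.read_state()['orientation'],ctrl.read_state()['tool_pos'])"
```

```text
[0.5333 0.0339 0.055 ]
[0.5357 0.034  0.055 ]
[0.5377 0.0407 0.055 ]
[0.5387 0.0278 0.055 ]
[-0.07    0.5593] -4.004658582571556
[[ 0.06105559 -0.00721179  0.99810831]
 [-0.99813193  0.00177104  0.06106983]
 [-0.00220811 -0.99997243 -0.00709019]] [ 0.52512527 -0.01735854  0.23276447]
```

View pics/wc2.png

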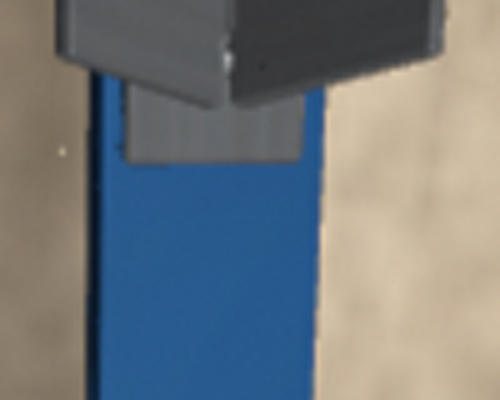

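View pics/side1.png

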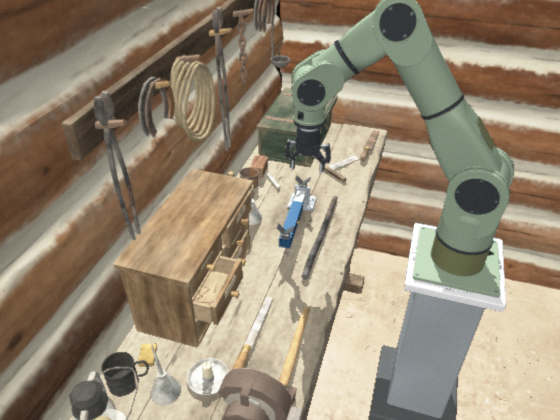

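```bash
python3 - <<'E'
from h import *
np.set_printoptions(precision=4,suppress=True)
d=load('wrist1')
P=np.array([px(d,u,v) for v in range(120,260) for u in range(395,540)])
k=P[(P[:,2]>.02)&(P[:,0]<.72)&(P[:,0]>.59)&(P[:,1]<.08)&(P[:,1]>-.07)]
for z in np.arange(.02,.2,.02):
    q=k[abs(k[:,2]-z)<.01]
    if len(q): print(z,q.min(0),q.max(0))
E
python3 -m creep '[[[-1,-0.025,0,0.0175,0.0071,-0.009,-0.002],[-1,-0.0246,0,0.0174,0,0,0],[-1,0,0,0,0,0,0],[-1,0,0,0,0,0,0]]]'
```

```text
0.02 [ 0.6846 -0.0295  0.02  ] [0.7195 0.036  0.03  ]
0.04 [ 0.6884 -0.0264  0.03  ] [0.7198 0.0321 0.05  ]
0.06 [ 0.6954 -0.0188  0.05  ] [0.7198 0.0252 0.07  ]
0.08 [ 0.7023 -0.0115  0.07  ] [0.7199 0.018  0.0899]
0.1 [ 0.7129 -0.0014  0.09  ] [0.7197 0.0089 0.1099]
0.12000000000000001 [ 0.7136 -0.      0.1101] [0.7199 0.0091 0.13  ]
0.13999999999999999 [0.7174 0.0001 0.1302] [0.72   0.006  0.1381]
time: 2.22
tool_pos: [0.5584, 0.0288, 0.232]
orientation: [[0.057, -0.001, 0.998], [-0.998, -0.003, 0.057], [0.003, -1.0, -0.001]]
ft_force: [-0.9, -0.6, -0.5]
finger_gap: 0.0858
```

```bash
python3 -m creep '[[[-1,-0.0055,0.03,-0.0012,0,-0.013,0],[-1,0,0.03,0,0,0,0],[-1,0,0.03,0,0,0,0],[-1,0,0.03,0,0,0,0],[-1,0,0,0,0,0,0],[-1,0,0,0,0,0,0]]]'
```

```text
time: 2.72
tool_pos: [0.5578, 0.0245, 0.1089]
orientation: [[0.057, 0.002, 0.998], [-0.998, -0.006, 0.057], [0.006, -1.0, 0.002]]
ft_force: [0.7, 1.0, 0.9]
finger_gap: 0.0851
```

```bash
python3 -m creep '[[[-1,-0.0097,0,-0.001,-0.002,-0.013,0.006],[-1,0,0,0,0,0,0],[-1,0,0,0,0,0,0],[-1,0,0,0,0,0,0]]]'
```

```text
time: 3.05
tool_pos: [0.5577, 0.0334, 0.1138]
orientation: [[0.069, 0.004, 0.998], [-0.998, 0.0, 0.069], [0.0, -1.0, 0.004]]
ft_force: [0.1, -0.1, -0.3]
finger_gap: 0.0852
```

```bash
python3 -m creep '[[[-1,-0.001,0.024,-0.0008,0.004,0,0],[-1,0,0.024,0,0,0,0],[-1,0,0.012,0,0,0,0],[-1,0,0,0,0,0,0],[-1,0,0,0,0,0,0],[-1,0,0,0,0,0,0]]]'
python3 - <<'E'
from h import *
for n in ['side','wrist']: shot(n,n+'2')
E
```

```text
time: 3.55
tool_pos: [0.5606, 0.0344, 0.0578]
orientation: [[0.068, 0.018, 0.998], [-0.998, 0.001, 0.068], [0.0, -1.0, 0.018]]
ft_force: [-0.7, 0.3, 0.2]
finger_gap: 0.0855
```

View pics/wrist2.png

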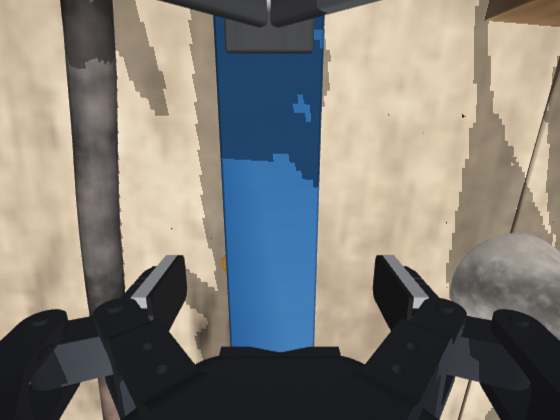

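```bash
python3 -m creep '[[[-1,0,0.008,-0.0037,-0.017,-0.001,0],[-1,0,0.006,0,0,0,0],[-1,0,0,0,0,0,0],[-1,0,0,0,0,0,0],[-1,0,0,0,0,0,0]]]'
```

```text
time: 4.07
tool_pos: [0.5576, 0.034, 0.0441]
orientation: [[0.069, 0.002, 0.998], [-0.998, -0.0, 0.069], [0.0, -1.0, 0.002]]
ft_force: [-0.2, -0.1, 0.5]
finger_gap: 0.0851
```

```bash
python3 -m creep '[[[-0.22,0,0.001,0,0,0,0],[-0.22,0,0,0,0,0,0],[-0.22,0,0,0,0,0,0],[-0.22,0,0,0,0,0,0],[-0.22,0,0,0,0,0,0],[-0.22,0,0,0,0,0,0]]]' 25
python3 - <<'E'
from h import *
for n in ['side','wrist']: shot(n,n+'3')
E
```

```text
time: 4.57
tool_pos: [0.5578, 0.034, 0.0434]
orientation: [[0.069, 0.003, 0.998], [-0.998, -0.0, 0.069], [0.0, -1.0, 0.003]]
ft_force: [0.3, 0.1, -0.0]
finger_gap: 0.0522
```

View pics/wrist3.png

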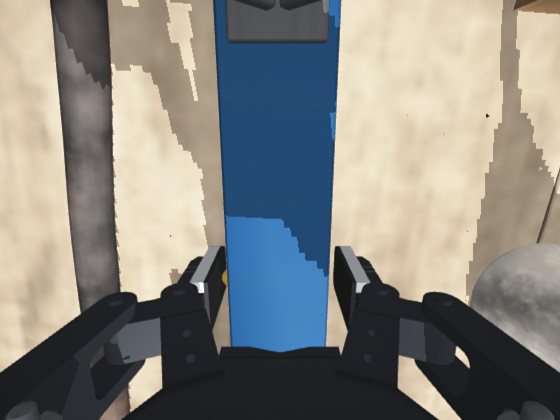

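```bash
python3 -m creep '[[[0.3,0,0,-0.0005,0,0,0],[0.3,0,0,0,0,0,0],[0.3,0,0,0,0,0,0],[0.3,0,0,0,0,0,0],[0.3,0,0,0,0,0,0],[0.3,0,0,0,0,0,0],[0.3,0,0,0,0,0,0]]]' 25
python3 - <<'E'
from h import *
for n in ['wrist']: shot(n,n+'4')
print(ctrl.read_state())
E
```

```text
time: 5.25
tool_pos: [0.5564, 0.0339, 0.0434]
orientation: [[0.069, 0.001, 0.998], [-0.998, -0.0, 0.069], [0.0, -1.0, 0.001]]
ft_force: [-1.2, 0.1, 1.7]
finger_gap: 0.0378
{'time': 5.3, 'joint_positions': array([ -0.71893115,  55.97277758, -11.76549551,  98.36364698,
        21.30054861,  27.81797545, -22.4417435 ]), 'joint_velocities': array([-0.01381235, -0.03623105,  0.05440379,  0.01233309,  0.0176381 ,
        0.03740985,  0.04183175]), 'joint_efforts': array([ 8.06060300e-03, -9.46276045e+01, -2.60572337e+00, -1.33112159e+01,
        9.87036573e-02, -3.74040138e-01,  3.32946940e-03]), 'tool_pos': array([0.55645545, 0.03389296, 0.04338364]), 'orientation': array([[ 6.87549507e-02,  9.45835791e-04,  9.97633130e-01],
       [-9.97633462e-01, -4.18490297e-04,  6.87553703e-02],
       [ 4.82531075e-04, -9.99999465e-01,  9.14824155e-04]]), 'ft_force': array([-2.02530126,  0.58818691,  1.51261267]), 'ft_torque': array([ 0.00650532,  0.23126481, -0.01002178]), 'finger_gap': 0.037720817746484184}
```

View pics/wrist4.png

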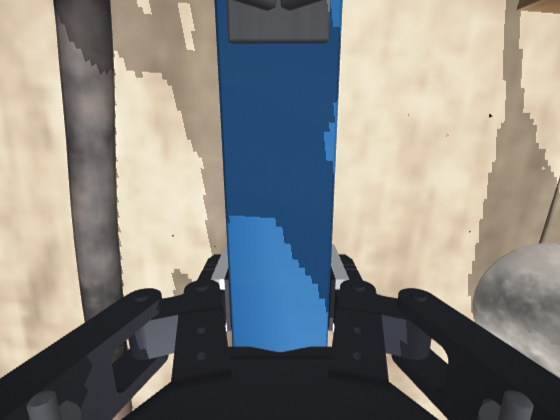

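```bash
python3 -m creep '[[[0.3,-0.0008,0,0,0,0,0],[0.3,-0.0008,0,0,0,0,0]]]'; python3 -m creep '[[[0.3,-0.001,0,0,0,0,0],[0.3,-0.001,0,0,0,0,0]]]'
```

```text
time: 5.47
tool_pos: [0.5562, 0.0346, 0.0434]
orientation: [[0.068, 0.0, 0.998], [-0.998, -0.002, 0.068], [0.002, -1.0, 0.0]]
ft_force: [-2.2, -3.7, 1.5]
finger_gap: 0.0378
time: 5.63
tool_pos: [0.556, 0.036, 0.0434]
orientation: [[0.067, 0.0, 0.998], [-0.998, -0.003, 0.067], [0.003, -1.0, 0.0]]
ft_force: [-1.9, -3.3, 3.3]
finger_gap: 0.0377
```

```bash
python3 -m creep '[[[0.3,-0.0012,0,0,0,0,0],[0.3,-0.0012,0,0,0,0,0]]]'; python3 -m creep '[[[0.3,-0.0012,0,0,0,0,0],[0.3,-0.0012,0,0,0,0,0]]]'
```

```text
time: 5.8
tool_pos: [0.5559, 0.0375, 0.0434]
orientation: [[0.066, 0.0, 0.998], [-0.998, -0.004, 0.066], [0.004, -1.0, -0.0]]
ft_force: [-1.8, -8.8, 3.5]
finger_gap: 0.0378
time: 5.97
tool_pos: [0.5558, 0.0385, 0.0435]
orientation: [[0.065, 0.0, 0.998], [-0.998, -0.006, 0.065], [0.006, -1.0, -0.0]]
ft_force: [-1.5, -9.3, 4.3]
finger_gap: 0.0378
```

```bash
python3 -m creep '[[[0.3,-0.0012,0,0,0,-0.002,0.003],[0.3,-0.0012,0,0,0,-0.001,0.002]]]'
python3 - <<'E'
from h import *
d=shot('wrist','wrist5')
c=d['color'][:,:,::-1]; o=load('wrist4')['color'][:,:,::-1]
cv2.imwrite('pics/w5.png',np.hstack([cv2.resize(i[180:380,180:380],(400,400)) for i in (o,c)]))
E
```

```text
time: 6.13
tool_pos: [0.5557, 0.0396, 0.0435]
orientation: [[0.067, -0.0, 0.998], [-0.998, -0.004, 0.067], [0.004, -1.0, -0.0]]
ft_force: [0.0, -7.8, 0.8]
finger_gap: 0.0378
```

View pics/w5.png

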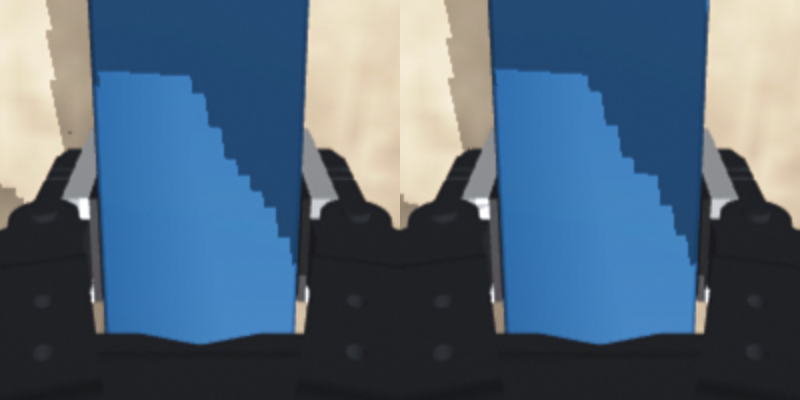

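View pics/wrist5.png

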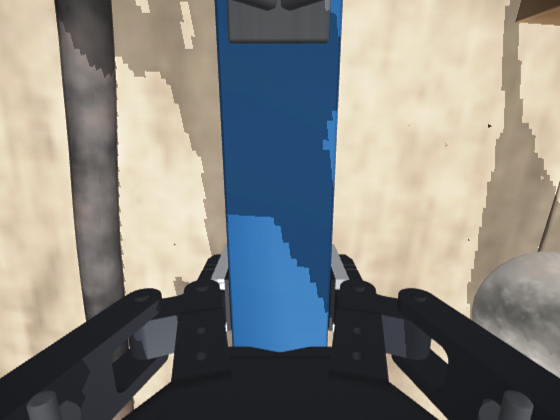

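```bash
python3 -m creep '[[[0.3,-0.0015,0,0,0,-0.001,0.001],[0.3,-0.0015,0,0,0,-0.001,0.001],[0.3,-0.0015,0,0,0,-0.001,0.001],[0.3,-0.0015,0,0,0,-0.001,0.001]]]';python3 -m creep '[[[0.3,-0.0015,0,0,0,-0.001,0.001],[0.3,-0.0015,0,0,0,-0.001,0.001],[0.3,-0.0015,0,0,0,-0.001,0.001],[0.3,-0.0015,0,0,0,-0.001,0.001]]]'
```

```text
time: 6.52
tool_pos: [0.5555, 0.0448, 0.0434]
orientation: [[0.07, -0.0, 0.998], [-0.998, -0.001, 0.07], [0.001, -1.0, -0.0]]
ft_force: [-1.5, -4.2, 1.6]
finger_gap: 0.0379
time: 6.85
tool_pos: [0.5551, 0.0513, 0.0434]
orientation: [[0.074, -0.001, 0.997], [-0.997, 0.003, 0.074], [-0.003, -1.0, -0.0]]
ft_force: [-3.3, -4.8, 1.5]
finger_gap: 0.0376
```

```bash
python3 -m creep '[[[0.3,-0.002,0,0,0,0.001,-0.001],[0.3,-0.002,0,0,0,0.001,-0.001],[0.3,-0.002,0,0,0,0,0],[0.3,-0.002,0,0,0,0,0],[0.3,-0.002,0,0,0,0,0],[0.3,-0.002,0,0,0,0,0]]]';python3 -m creep '[[[0.3,-0.0015,0,0,0,0,0],[0.3,-0.0015,0,0,0,0,0],[0.3,-0.0015,0,0,0,0,0],[0.3,-0.0015,0,0,0,0,0]]]'
```

```text
time: 7.35
tool_pos: [0.554, 0.0646, 0.0434]
orientation: [[0.072, -0.001, 0.997], [-0.997, 0.001, 0.072], [-0.001, -1.0, -0.0]]
ft_force: [-1.3, -4.4, 0.8]
finger_gap: 0.0377
time: 7.68
tool_pos: [0.5535, 0.0714, 0.0434]
orientation: [[0.072, -0.001, 0.997], [-0.997, 0.001, 0.072], [-0.001, -1.0, -0.0]]
ft_force: [-0.5, -5.2, 1.6]
finger_gap: 0.0378
```

```bash
for i in 1; do python3 -m creep '[[[0.3,-0.001,0,0,0,0,0],[0.3,-0.001,0,0,0,0,0],[0.3,-0.001,0,0,0,0,0],[0.3,-0.001,0,0,0,0,0]]]'; done; python3 -m creep '[[[0.3,-0.001,0,0,0,0,0],[0.3,-0.001,0,0,0,0,0],[0.3,-0.001,0,0,0,0,0]]]'
```

```text
time: 8.02
tool_pos: [0.5532, 0.0759, 0.0434]
orientation: [[0.072, -0.001, 0.997], [-0.997, 0.001, 0.072], [-0.001, -1.0, -0.0]]
ft_force: [-1.7, -4.5, 1.5]
finger_gap: 0.0377
time: 8.27
tool_pos: [0.553, 0.0791, 0.0434]
orientation: [[0.072, -0.001, 0.997], [-0.997, 0.001, 0.072], [-0.001, -1.0, -0.0]]
ft_force: [-0.5, -4.4, 1.6]
finger_gap: 0.0379
```

```bash
python3 -m creep '[[[0.3,-0.001,0,0,0,0,0],[0.3,-0.001,0,0,0,0,0],[0.3,-0.001,0,0,0,0,0]]]'; python3 -m creep '[[[0.3,-0.001,0,0,0,0,0],[0.3,-0.001,0,0,0,0,0],[0.3,-0.001,0,0,0,0,0]]]'
```

```text
time: 8.52
tool_pos: [0.5528, 0.0826, 0.0434]
orientation: [[0.072, -0.001, 0.997], [-0.997, 0.002, 0.072], [-0.002, -1.0, -0.0]]
ft_force: [-1.9, 0.2, 0.1]
finger_gap: 0.0377
time: 8.77
tool_pos: [0.5525, 0.0871, 0.0434]
orientation: [[0.073, -0.0, 0.997], [-0.997, 0.003, 0.073], [-0.003, -1.0, -0.0]]
ft_force: [-0.1, -1.5, 0.5]
finger_gap: 0.0375
```

```bash
python3 -m creep '[[[0.3,-0.001,0,0,0,0,0],[0.3,-0.001,0,0,0,0,0],[0.3,-0.001,0,0,0,0,0]]]'
```

```text
time: 9.02
tool_pos: [0.5524, 0.0892, 0.0434]
orientation: [[0.073, -0.0, 0.997], [-0.997, 0.001, 0.073], [-0.001, -1.0, -0.0]]
ft_force: [0.8, -9.7, 2.1]
finger_gap: 0.0376
```

```bash
python3 -m creep '[[[0.3,-0.0006,0,0,0,0,0],[0.3,-0.0006,0,0,0,0,0]]]'
```

```text
time: 9.18
tool_pos: [0.5524, 0.0891, 0.0434]
orientation: [[0.073, -0.0, 0.997], [-0.997, -0.001, 0.073], [0.001, -1.0, -0.0]]
ft_force: [-0.7, -4.7, 1.4]
finger_gap: 0.0378
```

```bash
python3 -m creep '[[[0.3,0,0,0,0,0,0],[-0.6,0,0,0,0,0,0],[-0.6,0,0,0,0,0,0],[-0.6,0,0,0,0,0,0],[-0.6,0,0,0,0,0,0],[-1,0,0,0,0,0,0]]]'
python3 -m creep '[[[-1,0,-0.03,0,0,0,0],[-1,0,-0.04,0,0,0,0],[-1,0,-0.04,0,0,0,0],[-1,0,-0.04,0,0,0,0],[-1,0.02,-0.04,0,0,0,0],[-1,0.02,-0.01,0,0,0,0],[-1,0,0,0,0,0,0]]]'
python3 - <<'E'
from h import *
d=shot('wrist','wrist6')
E
```

```text
time: 9.68
tool_pos: [0.5528, 0.0904, 0.0435]
orientation: [[0.074, 0.001, 0.997], [-0.997, 0.001, 0.074], [-0.001, -1.0, 0.001]]
ft_force: [-0.4, 0.3, 0.1]
finger_gap: 0.0785
time: 10.27
tool_pos: [0.5543, 0.053, 0.2477]
orientation: [[0.079, -0.002, 0.997], [-0.997, 0.002, 0.079], [-0.002, -1.0, -0.002]]
ft_force: [0.8, -0.8, -1.1]
finger_gap: 0.0854
```

View pics/wrist6.png

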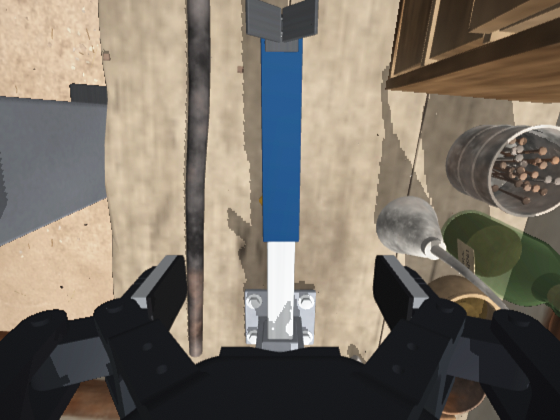

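Run:
```python
from h import *
np.set_printoptions(precision=4,suppress=True)
d=load('wrist6')
c=d['color'][:,:,::-1]
cv2.imwrite('pics/w6.png',np.hstack([cv2.resize(c[160:240,220:300],(400,400),interpolation=cv2.INTER_CUBIC),cv2.resize(c[0:80,240:320],(400,400),interpolation=cv2.INTER_CUBIC)]))
P=np.array([px(d,u,v) for v in range(0,380) for u in range(150,235)])
b=P[(P[:,2]>.01)&(P[:,2]<.04)&(P[:,0]>.42)&(P[:,0]<.49)]
print(b.min(0),b.max(0))
for y in np.arange(-.17,.26,.03):
    k=b[abs(b[:,1]-y)<.006]
    if len(k): print(round(y,3),k[:,0].min(),k[:,0].max(),np.percentile(k[:,2],95))
Q=np.array([px(d,u,v) for v in range(0,380,1) for u in range(230,340,1)])
t=Q[(Q[:,2]>.07)&(Q[:,2]<.078)&(Q[:,1]<.15)&(Q[:,1]>0)]
for y in (.01,.05,.09,.13):
    k=t[abs(t[:,1]-y)<.005]; print(y,(k[:,0].min()+k[:,0].max())/2)
s=Q[(Q[:,2]>.085)]; print(s.min(0),s.max(0))
print(np.array([px(d,u,v,planez=.055) for u,v in [(260.3,200)]]))
```

```text
[ 0.4426 -0.2069  0.01  ] [0.4686 0.2319 0.0274]
-0.17 0.44514211754539057 0.4642100587177749 0.02174037136222715
-0.14 0.4457548323916776 0.46412408864972 0.022208799733183533
-0.11 0.4442774181036404 0.4640413239940603 0.022941898403981517
-0.08 0.4444293369853524 0.46395160461677737 0.023335347636695782
-0.05 0.4427663729269778 0.46403923664956004 0.023801885826169024
-0.02 0.44317818912922485 0.46387697900253466 0.023418182425792407
0.01 0.44387858249706663 0.46358263634006047 0.024168358841523168
0.04 0.44387237420371606 0.46433769877223025 0.024206460717795406
0.07 0.4450753565078185 0.46556345373461544 0.024824907735883705
0.1 0.44617822162134124 0.4673076534188661 0.025093403659039323
0.13 0.44554753567654976 0.46820604476740196 0.025338036075488884
0.16 0.4457241020320902 0.4686025599285497 0.025418667414884105
0.19 0.44625088400328705 0.4680184890537331 0.025717334984741456
0.22 0.44441118762171816 0.4670271978902627 0.025477323834791277
0.01 0.5584102880144226
0.05 0.5552005265136388
0.09 0.5524800060989388
0.13 0.5491997292239137
[0.5158 0.0609 0.0855] [0.5725 0.2099 0.3842]
[[0.5345 0.034  0.055 ]]
```

View pics/w6.png

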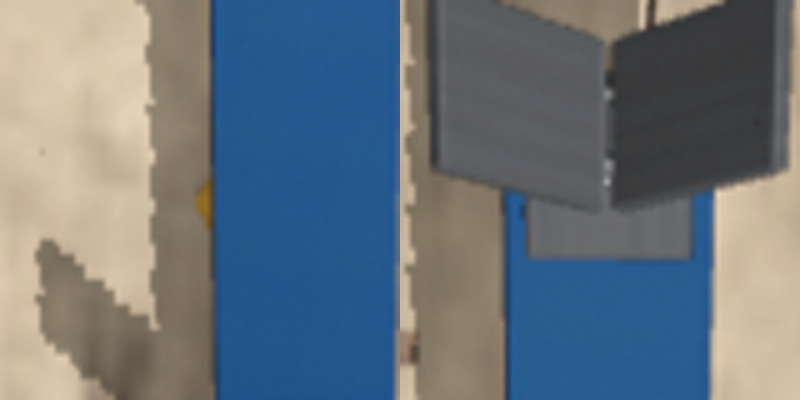

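Run:
```python
from h import *
np.set_printoptions(precision=4,suppress=True)
e=np.array([-.0698,.9976]);n=np.array([.9976,.0698]);p0=np.array([.5569,.0342])
for f in ['wrist0','side0','wrist1','side1','wrist6']:
    d=load(f)
    P=np.array([px(d,u,v) for v in range(0,420) for u in range(200,400) if d['z_map'][v,u]>0])
    q=P[:,:2]-p0; s=q@e; w=q@n
    for nm,lo,hi in (('in',-.26,-.13),('out',.05,.2)):
        m=(abs(w)<.04)&(s>lo)&(s<hi)&(P[:,2]>.093)&(P[:,2]<.125)
        if m.sum()>10: print(f,nm,m.sum(),'s',s[m].min(),s[m].max(),'w',w[m].min(),w[m].max(),'z',P[m,2].max())
d=load('side0')
P=np.array([px(d,u,v) for v in range(180,300) for u in range(290,360)])
b=P[(P[:,2]>.012)&(P[:,2]<.04)&(P[:,0]>.42)&(P[:,0]<.49)]
print('bar side',b.min(0),b.max(0))
```

```text
Still running in the background as job /tmp/bash_jobs.1000/7ceabc66e34c (pid 1165). You'll get a notice when it ends.
```

```bash
kill -- -$(cat /tmp/bash_jobs.1000/7ceabc66e34c/pid); cat /tmp/bash_jobs.1000/7ceabc66e34c/stdout; sed -i "s/def load.*/def load(fn): return dict(np.load('pics\/'+fn+'.npz'))/" h.py
cat >> h.py <<'E'
def cloud(d):
    f=210/np.tan(np.radians(float(d['fov_y'])/2)); v,u=np.nonzero(d['z_map']>0); z=d['z_map'][v,u]
    C=np.stack([(u-d['cx'])/f*z,(v-d['cy'])/f*z,z],1); return (C-d['t'])@d['R'],u,v
E
timeout 60 python3 - <<'E'
from h import *
np.set_printoptions(precision=4,suppress=True)
e=np.array([-.0698,.9976]);n=np.array([.9976,.0698]);p0=np.array([.5569,.0342])
for f in ['side0','wrist1','side1','wrist6']:
    P,u,v=cloud(load(f))
    q=P[:,:2]-p0; s=q@e; w=q@n
    for nm,lo,hi in (('in',-.26,-.13),('out',.05,.2)):
        m=(abs(w)<.04)&(s>lo)&(s<hi)&(P[:,2]>.093)&(P[:,2]<.125)
        if m.sum()>10: print(f,nm,m.sum(),'s',s[m].min(),s[m].max(),'w',w[m].min(),w[m].max(),'z',P[m,2].max())
    b=P[(P[:,2]>.012)&(P[:,2]<.04)&(P[:,0]>.43)&(P[:,0]<.48)&(abs(P[:,1])<.28)]
    print('bar ',f,b.min(0),b.max(0))
E
```

```text
side0 in 65 s -0.19424653157617697 -0.156950965372208 w -0.028843332932855154 0.026405632760673065 z 0.11954727523464437
side0 out 92 s 0.09391488943742352 0.12387384103495891 w -0.029127946001111727 0.025720742745266128 z 0.11827253292253694
bar  side0 [ 0.4407 -0.2045  0.012 ] [0.4667 0.2435 0.0288]
wrist1 in 1432 s -0.19174698858875514 -0.16435160375417932 w -0.027252237843341708 0.027544919805331684 z 0.12019173063262333
wrist1 out 1304 s 0.09302757711828105 0.1077152671591705 w -0.027158344911950044 0.02798671809194163 z 0.11990681047379936
bar  wrist1 [ 0.4426 -0.208   0.0121] [0.4685 0.162  0.0272]
side1 in 66 s -0.1965707602634625 -0.1568920385612503 w -0.028438000300296078 0.02624924236900421 z 0.1189295842783328
side1 out 90 s 0.09031991025649284 0.1243065360790594 w -0.028139742913433435 0.026360400440004827 z 0.12032141684352839
bar  side1 [ 0.4398 -0.2046  0.012 ] [0.4662 0.2456 0.0292]
wrist6 out 2419 s 0.14877620669758174 0.17536926776959583 w -0.02921798588864913 0.026315849338459745 z 0.11743587134389742
bar  wrist6 [ 0.4426 -0.2069  0.012 ] [0.4686 0.2319 0.0274]
```

```bash
python3 -m creep '[[[-1,0.007,0,-0.034,0,0.04,0],[-1,0.008,0,-0.034,0,0.042,0],[-1,0.01,0,-0.033,0,0,0],[-1,0,0,0,0,0,0],[-1,0,0,0,0,0,0],[-1,0,0,0,0,0,0]]]'
```

```text
time: 10.82
tool_pos: [0.4472, 0.0279, 0.2431]
orientation: [[-0.003, -0.009, 1.0], [-1.0, 0.005, -0.003], [-0.005, -1.0, -0.009]]
ft_force: [-0.4, 0.2, 0.5]
finger_gap: 0.0853
```

```bash
python3 -m creep '[[[-1,0.0114,0.02,0.0068,0.009,0,-0.005],[-1,0,0.036,0,0,0,0],[-1,0,0.036,0,0,0,0],[-1,0,0.036,0,0,0,0],[-1,0,0,0,0,0,0],[-1,0,0,0,0,0,0],[-1,0,0,0,0,0,0]]]'
python3 - <<'E'
from h import *
d=shot('wrist','wrist7')
np.set_printoptions(precision=4,suppress=True)
P,u,v=cloud(d)
b=P[(P[:,2]>.012)&(P[:,2]<.03)&(P[:,0]>.43)&(P[:,0]<.48)]
for y in np.arange(-.05,.2,.025):
    k=b[abs(b[:,1]-y)<.006]
    if len(k): print(round(y,3),k[:,0].min(),k[:,0].max(),np.percentile(k[:,2],95))
E
```

```text
time: 11.4
tool_pos: [0.4585, 0.0207, 0.1095]
orientation: [[0.002, 0.003, 1.0], [-1.0, 0.003, 0.002], [-0.003, -1.0, 0.003]]
ft_force: [0.0, 0.3, 0.5]
finger_gap: 0.0853
-0.05 0.4427091792077484 0.4633835569298214 0.02362929950401122
-0.025 0.44303762448436584 0.46324362286886683 0.023617698114123467
0.0 0.4426571171514245 0.46306675168980477 0.023837418134959862
0.025 0.44226163173770655 0.4636678820171246 0.02389414171371682
0.05 0.44267068433731055 0.46424195574748356 0.024373984584587716
0.075 0.4438580200560825 0.46551508135615394 0.024557381604569488
0.1 0.44499922759487137 0.4672345365969245 0.024910952806044627
0.125 0.4452943373782624 0.4677454049107603 0.025350794158764265
0.15 0.4455588369688174 0.46807262860211163 0.025405401890892257
```

View pics/wrist7.png

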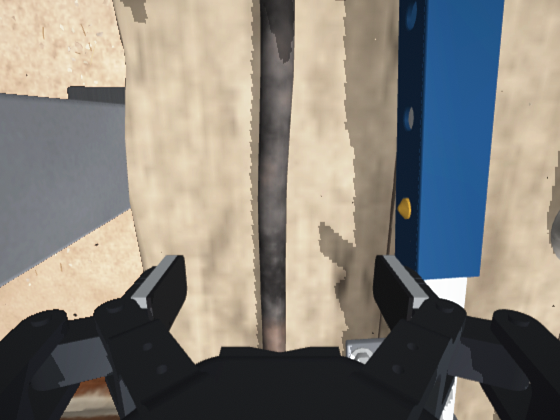

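```bash
python3 -m creep '[[[-1,0.004,0.02,-0.0053,-0.003,0,-0.003],[-1,0,0.03,0,0,0,0],[-1,0,0.02,0,0,0,0],[-1,0,0.008,0,0,0,0],[-1,0,0,0,0,0,0],[-1,0,0,0,0,0,0]]]'
```

```text
time: 11.95
tool_pos: [0.4607, 0.0171, 0.0394]
orientation: [[0.001, 0.019, 1.0], [-1.0, 0.001, 0.0], [-0.001, -1.0, 0.019]]
ft_force: [0.1, -0.2, -0.2]
finger_gap: 0.0852
```

```bash
python3 -m creep '[[[-1,0,0.008,-0.0075,-0.018,0,0],[-1,0,0.004,0,0,0,0],[-1,0,0.0,0,0,0,0],[-0.2,0,0,0,0,0,0],[-0.2,0,0,0,0,0,0],[-0.2,0,0,0,0,0,0],[-0.2,0,0,0,0,0,0]]]'
```

```text
time: 12.53
tool_pos: [0.4548, 0.0171, 0.0306]
orientation: [[-0.001, 0.005, 1.0], [-1.0, 0.002, -0.001], [-0.002, -1.0, 0.005]]
ft_force: [-0.8, 1.1, -0.4]
finger_gap: 0.0511
```

```bash
python3 -m creep '[[[-0.2,0,0.008,-0.0013,-0.005,0,-0.002],[-0.2,0,0.005,0,0,0,0],[-0.2,0,0.0,0,0,0,0],[0.1,0,0,0,0,0,0],[0.1,0,0,0,0,0,0],[0.1,0,0,0,0,0,0]]]'
python3 - <<'E'
from h import *
d=shot('wrist','wrist8'); shot('side','side8')
E
```

```text
time: 13.03
tool_pos: [0.4533, 0.0171, 0.0159]
orientation: [[-0.0, -0.001, 1.0], [-1.0, -0.0, -0.0], [0.0, -1.0, -0.001]]
ft_force: [-0.5, -0.4, -0.4]
finger_gap: 0.0384
```

View pics/wrist8.png

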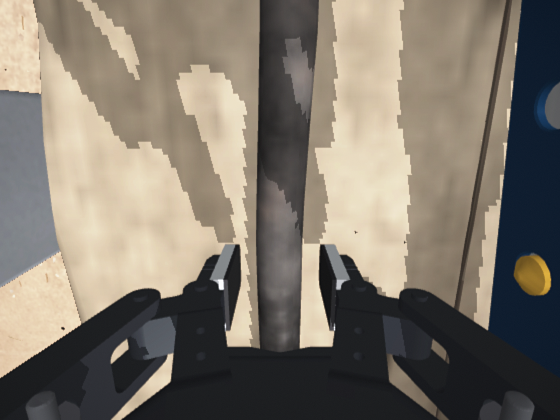

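```bash
python3 -m creep '[[[0.1,0,0.002,0,0,0,0],[0.1,0,0.002,0,0,0,0],[0.1,0,0,0,0,0,0]]]'; python3 -m creep '[[[0.7,0,0,0,0,0,0],[0.7,0,0,0,0,0,0],[0.7,0,0,0,0,0,0],[0.7,0,0,0,0,0,0],[0.7,0,0,0,0,0,0]]]' 80
```

```text
time: 13.38
tool_pos: [0.4535, 0.0171, 0.012]
orientation: [[-0.001, -0.0, 1.0], [-1.0, 0.0, -0.001], [-0.0, -1.0, -0.0]]
ft_force: [-0.0, 1.2, -0.0]
finger_gap: 0.0382
time: 13.8
tool_pos: [0.4539, 0.0171, 0.0123]
orientation: [[-0.001, 0.001, 1.0], [-1.0, 0.0, -0.001], [-0.0, -1.0, 0.001]]
ft_force: [0.5, 0.8, 0.5]
finger_gap: 0.0223
```

Bar gripped (gap 22 mm). Lift.

```bash
python3 -m creep '[[[0.7,0,-0.01,0,0,0,0],[0.7,0,-0.02,0,0,0,0],[0.7,0,-0.03,0,0,0,0],[0.7,0,-0.035,0,0,0,0],[0.7,0,-0.035,0,0,0,0],[0.7,0,-0.03,0,0,0,0],[0.7,0,0,0,0,0,0],[0.7,0,0,0,0,0,0]]]'
python3 - <<'E'
from h import *
d=shot('wrist','wrist9'); s=shot('side','side9')
np.set_printoptions(precision=4,suppress=True)
for nm,dd in (('w',d),('s',s)):
  P,u,v=cloud(dd)
  b=P[(P[:,2]>.13)&(P[:,2]<.19)&(P[:,0]>.42)&(P[:,0]<.49)&(abs(P[:,1])<.28)]
  for y in np.arange(-.2,.25,.03):
    k=b[abs(b[:,1]-y)<.006]
    if len(k): print(nm,round(y,3),k[:,0].min(),k[:,0].max(),np.percentile(k[:,2],95),len(k))
E
```

```text
time: 14.47
tool_pos: [0.4508, 0.0169, 0.1765]
orientation: [[0.001, -0.009, 1.0], [-1.0, -0.002, 0.001], [0.002, -1.0, -0.009]]
ft_force: [0.3, -0.4, -9.3]
finger_gap: 0.0221
w -0.02 0.4389911298138568 0.46001791404229525 0.1882798967994304 637
w 0.01 0.4395732772389883 0.4617434890322362 0.18818258950347583 1111
w 0.04 0.43861973633787854 0.46026329844068664 0.18786519640409124 1269
w 0.07 0.4397140670508507 0.4614020836640224 0.18772310324932542 1528
w 0.1 0.44071555060713175 0.4631515983408411 0.18755836591841965 1903
w 0.13 0.4416940670431883 0.46394675004359676 0.18739163481792065 325
s -0.2 0.44232384376202194 0.4466313164358341 0.18152873519041693 4
s -0.08 0.4397239165846952 0.4397239165846952 0.17088945564545052 1
s -0.05 0.4575329913594073 0.4575329913594073 0.17937865249333465 1
s -0.02 0.44859115988127 0.4575680755346574 0.1863576002282129 6
s 0.01 0.42587557348273897 0.4613913561154147 0.18805694564036368 12
s 0.04 0.4374529590193033 0.45660601399803585 0.188069705298747 16
s 0.07 0.43762118781073056 0.45768444488391236 0.1855665329826091 14
s 0.1 0.43905366293110243 0.4565249166731181 0.1850982098037121 14
s 0.13 0.4397266545243422 0.4618117805194955 0.18818824838784762 17
s 0.16 0.439587202157083 0.4600938817771298 0.18580982279442315 19
s 0.19 0.43893654668705445 0.46089751387098976 0.18558536696942765 18
s 0.22 0.4385155861222851 0.45938153160753875 0.18554172269372954 20
s 0.25 0.45182052257041944 0.45182052257041944 0.18083880847254807 1
```

View pics/side9.png

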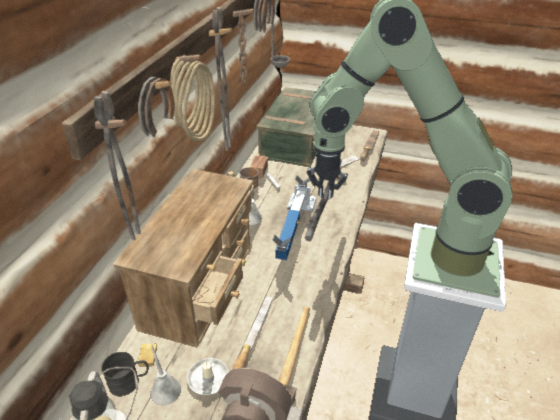

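View pics/wrist9.png

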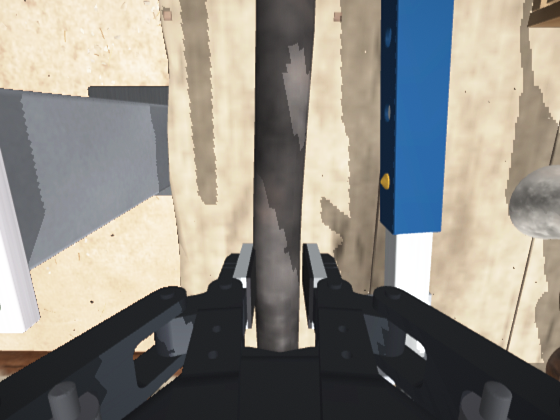

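```bash
python3 -m creep '[[[0.7,-0.001,0,0.02,0.004,-0.015,0],[0.7,-0.001,0,0.027,0.004,-0.02,0.001],[0.7,-0.001,0,0.027,0,-0.02,0.001],[0.7,-0.001,0,0.02,0,-0.015,0],[0.7,-0.001,0,0.01,0,-0.006,0],[0.7,0,0,0,0,0,0],[0.7,0,0,0,0,0,0],[0.7,0,0,0,0,0,0]]]'
```

```text
time: 15.23
tool_pos: [0.5528, 0.0254, 0.1599]
orientation: [[0.083, -0.024, 0.996], [-0.997, -0.004, 0.083], [0.002, -1.0, -0.025]]
ft_force: [0.5, -0.2, -8.5]
finger_gap: 0.022
```

```bash
python3 -m creep '[[[0.7,0,0,0.003,0.024,0.004,0.004],[0.7,0,0,0,0,0,0],[0.7,0,0,0,0,0,0]]]'
python3 - <<'E'
from h import *
d=shot('wrist','wrist10'); s=shot('side','side10')
np.set_printoptions(precision=4,suppress=True)
e=np.array([-.0698,.9976]);n=np.array([.9976,.0698]);p0=np.array([.5569,.0342])
P,u,v=cloud(d)
q=P[:,:2]-p0; S=q@e; w=q@n
for y in np.arange(-.03,.2,.02):
    m=(P[:,2]>.155)&(P[:,2]<.18)&(abs(w)<.03)&(abs(S-y)<.005)
    if m.sum(): print(round(y,3),(w[m].min()+w[m].max())/2,w[m].max()-w[m].min(),np.percentile(P[m,2],95))
P,u,v=cloud(s)
q=P[:,:2]-p0; S=q@e; w=q@n
m=(P[:,2]>.135)&(P[:,2]<.19)&(abs(w)<.03)
print(S[m].min(),S[m].max())
for y in np.arange(-.24,.24,.04):
    k=m&(abs(S-y)<.01)
    if k.sum(): print(round(y,3),(w[k].min()+w[k].max())/2,np.percentile(P[k,2],95),k.sum())
print(ctrl.read_state()['tool_pos'],ctrl.read_state()['orientation'])
c=s['color'][:,:,::-1]; cv2.imwrite('pics/s10.png',cv2.resize(c[150:300,230:380],(600,600),interpolation=cv2.INTER_CUBIC))
E
```

```text
time: 15.48
tool_pos: [0.5533, 0.0254, 0.1577]
orientation: [[0.079, -0.005, 0.997], [-0.997, 0.001, 0.079], [-0.002, -1.0, -0.005]]
ft_force: [-0.3, 0.1, -8.5]
finger_gap: 0.0219
-0.03 -0.005424873429551599 0.021371567749960227 0.16930772178041859
-0.01 -0.0043268199487497844 0.022402835450652248 0.1738324480561391
0.01 -0.005846252032430328 0.021387853201493917 0.16922632144121283
0.03 -0.005400898395465621 0.02194307819081648 0.16937775993489013
0.05 -0.00472328941461786 0.021852554940985022 0.16938770356079272
0.07 -0.003911520337121785 0.022145054296215428 0.1694793011591661
0.09 -0.0033674958386453397 0.02281888941252535 0.16975389663247276
-0.7481465366413016 0.7958314762580828
-0.2 -0.012118266946890444 0.16095967461158925 3
-0.08 0.0014326008546374036 0.16560748683227292 1
-0.04 -0.003282179340117419 0.1679175408579046 15
0.0 -0.004456850074272408 0.18510904852281002 96
0.04 -0.006890315746909543 0.16805898627741522 22
0.08 -0.006043717521136582 0.16773837912180595 28
0.12 -0.004261383319703769 0.16971871442226438 27
0.16 -0.0059209159326312905 0.16949735219474216 33
0.2 -0.007380985618619377 0.1678363622327863 36
[0.5536 0.0254 0.1579] [[ 0.0793 -0.0048  0.9968]
 [-0.9968  0.0013  0.0794]
 [-0.0017 -1.     -0.0047]]
```

View pics/wrist10.png

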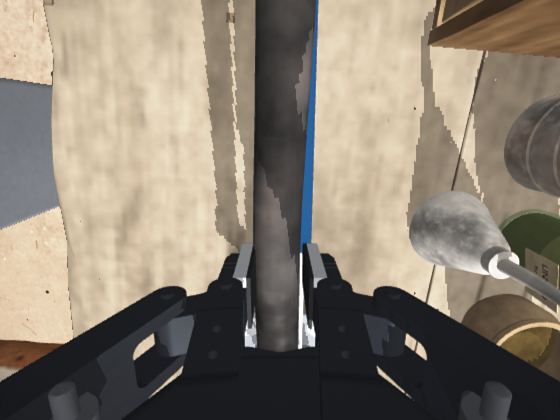

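View pics/s10.png

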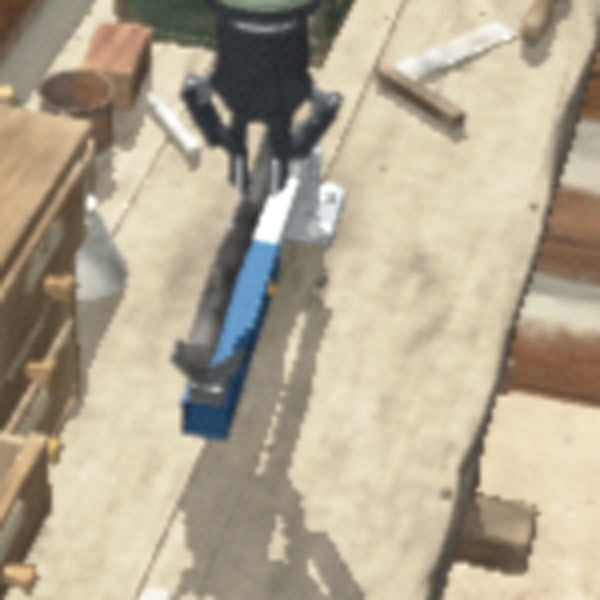

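```bash
python3 -m creep '[[[0.7,-0.0005,0.007,0.0035,-0.001,0,-0.001],[0.7,0,0.008,0,-0.002,0,0],[0.7,0,0.008,0,-0.002,0,0],[0.7,0,0.006,0,-0.002,0,0],[0.7,0,0,0,0,0,0],[0.7,0,0,0,0,0,0]]]'
```

```text
time: 16.08
tool_pos: [0.5567, 0.0263, 0.125]
orientation: [[0.08, -0.014, 0.997], [-0.997, -0.001, 0.08], [-0.0, -1.0, -0.015]]
ft_force: [0.4, 0.4, -8.4]
finger_gap: 0.0223
```

```bash
python3 -m creep '[[[0.7,0,0.003,0.0,0.012,0.003,0],[0.7,0,0.002,0,0,0,0],[0.7,0,0,0,0,0,0],[0.7,0,0,0,0,0,0]]]'
```

```text
time: 16.42
tool_pos: [0.5567, 0.0263, 0.1199]
orientation: [[0.077, -0.003, 0.997], [-0.997, 0.0, 0.077], [-0.0, -1.0, -0.003]]
ft_force: [0.7, 0.5, -7.8]
finger_gap: 0.0219
```

```bash
python3 -m creep '[[[0.7,0,0.002,0.0,0,0,0],[0.7,0,0.002,0,0,0,0],[0.7,0,0,0,0,0,0]]]';python3 -m creep '[[[0.7,0,0.0012,0.0,0,0,0],[0.7,0,0.001,0,0,0,0],[0.7,0,0,0,0,0,0]]]'
python3 - <<'E'
from h import *
s=shot('side','side11'); w=shot('wrist','wrist11')
c=s['color'][:,:,::-1]; cv2.imwrite('pics/s11.png',cv2.resize(c[170:270,250:350],(600,600),interpolation=cv2.INTER_CUBIC))
E
```

```text
time: 16.67
tool_pos: [0.557, 0.0263, 0.116]
orientation: [[0.077, -0.002, 0.997], [-0.997, 0.0, 0.077], [-0.0, -1.0, -0.002]]
ft_force: [0.4, -0.4, -7.9]
finger_gap: 0.0218
time: 16.92
tool_pos: [0.557, 0.0263, 0.1137]
orientation: [[0.077, -0.002, 0.997], [-0.997, 0.0, 0.077], [-0.0, -1.0, -0.002]]
ft_force: [-0.4, 0.9, -8.0]
finger_gap: 0.0219
```

View pics/s11.png

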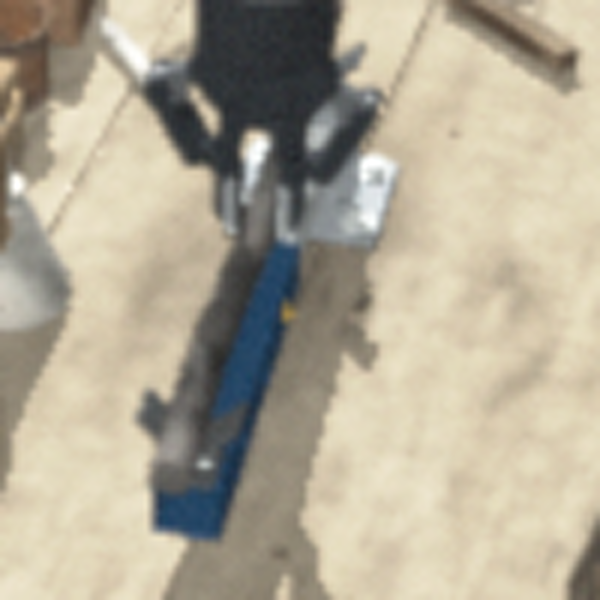

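```bash
python3 -m creep '[[[0.7,0,0.0008,0.0,0,0,0],[0.7,0,0.0008,0,0,0,0]]]';python3 -m creep '[[[0.7,0,0.0008,0.0,0,0,0],[0.7,0,0.0005,0,0,0,0]]]'
```

```text
time: 17.18
tool_pos: [0.5572, 0.0263, 0.1123]
orientation: [[0.077, -0.002, 0.997], [-0.997, 0.0, 0.077], [-0.0, -1.0, -0.002]]
ft_force: [0.3, 0.4, -7.7]
finger_gap: 0.0221
time: 17.35
tool_pos: [0.5572, 0.0263, 0.1108]
orientation: [[0.077, -0.002, 0.997], [-0.997, 0.0, 0.077], [-0.0, -1.0, -0.002]]
ft_force: [-0.3, -0.5, -9.0]
finger_gap: 0.0223
```

```bash
python3 -m creep '[[[0.7,0,0.0008,0.0,0,0,0],[0.7,0,0,0,0,0,0]]]'
```

```text
time: 17.52
tool_pos: [0.5571, 0.0263, 0.1098]
orientation: [[0.077, -0.002, 0.997], [-0.997, 0.0, 0.077], [-0.0, -1.0, -0.002]]
ft_force: [0.5, -0.6, -8.9]
finger_gap: 0.0221
```

```bash
python3 -m creep '[[[0.7,0,0.0007,0.0,0,0,0],[0.7,0,0,0,0,0,0]]]'; python3 -m creep '[[[0.7,0,0.0007,0.0,0,0,0],[0.7,0,0,0,0,0,0]]]'
```

```text
time: 17.68
tool_pos: [0.5571, 0.0263, 0.109]
orientation: [[0.077, -0.002, 0.997], [-0.997, 0.0, 0.077], [-0.0, -1.0, -0.002]]
ft_force: [-0.1, 0.1, -7.8]
finger_gap: 0.0224
time: 17.85
tool_pos: [0.5571, 0.0263, 0.1086]
orientation: [[0.077, -0.002, 0.997], [-0.997, 0.0, 0.077], [-0.0, -1.0, -0.002]]
ft_force: [-2.8, 0.5, -5.1]
finger_gap: 0.022
```

Contact begins (fz eases from −8.5 to −5).

```bash
python3 -m creep '[[[0.7,0,0.0005,-0.0003,0,0,0],[0.7,0,0,0,0,0,0]]]'; python3 -m creep '[[[0.7,0,0.0004,-0.0003,0,0,0],[0.7,0,0,0,0,0,0]]]'
python3 - <<'E'
from h import *
s=shot('wrist','wrist12')
print(ctrl.read_state()['ft_torque'])
E
```

```text
time: 18.02
tool_pos: [0.5567, 0.0263, 0.1083]
orientation: [[0.077, -0.002, 0.997], [-0.997, 0.0, 0.077], [-0.0, -1.0, -0.002]]
ft_force: [-1.1, -0.2, -6.7]
finger_gap: 0.0222
time: 18.18
tool_pos: [0.5565, 0.0262, 0.108]
orientation: [[0.076, -0.002, 0.997], [-0.997, 0.0, 0.076], [-0.0, -1.0, -0.002]]
ft_force: [-1.2, -0.9, -4.9]
finger_gap: 0.022
[-0.0786835   0.27300134 -0.071214  ]
```

View pics/wrist12.png

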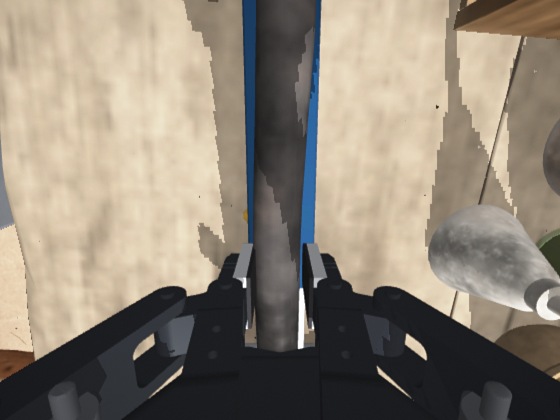

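```bash
python3 -m creep '[[[0.7,0,0.0005,-0.0003,0,0,0],[0.7,0,0,0,0,0,0]]]'; python3 -m creep '[[[0.7,0,0.0005,-0.0003,0,0,0],[0.7,0,0,0,0,0,0]]]'
```

```text
time: 18.4
tool_pos: [0.5562, 0.0263, 0.1077]
orientation: [[0.076, -0.001, 0.997], [-0.997, 0.0, 0.076], [-0.0, -1.0, -0.001]]
ft_force: [-3.0, -0.5, -3.4]
finger_gap: 0.0221
time: 18.57
tool_pos: [0.5562, 0.0263, 0.1076]
orientation: [[0.076, -0.0, 0.997], [-0.997, 0.0, 0.076], [-0.0, -1.0, -0.0]]
ft_force: [-2.2, 0.4, -2.1]
finger_gap: 0.0221
```

```bash
python3 -m creep '[[[0.7,0,0.0006,-0.0003,0,0,0],[0.7,0,0,0,0,0,0]]]'; python3 -m creep '[[[0.7,0,0.0006,-0.0003,0,0,0],[0.7,0,0,0,0,0,0]]]'
```

```text
time: 18.73
tool_pos: [0.5562, 0.0263, 0.1076]
orientation: [[0.076, 0.001, 0.997], [-0.997, 0.0, 0.076], [-0.0, -1.0, 0.001]]
ft_force: [-2.9, 0.1, -0.7]
finger_gap: 0.0218
time: 18.9
tool_pos: [0.5562, 0.0263, 0.1075]
orientation: [[0.076, 0.002, 0.997], [-0.997, 0.0, 0.076], [-0.0, -1.0, 0.002]]
ft_force: [-3.1, -0.4, 0.0]
finger_gap: 0.0219
```

```bash
python3 -m creep '[[[0.7,0,0,0,0,0,0],[0.7,0,0,0,0,0,0],[0.4,0,0,0,0,0,0],[0.35,0,0,0,0,0,0],[0.3,0,0,0,0,0,0]]]' 20; python3 -m creep '[[[0.1,0,0,0,0,0,0],[0,0,0,0,0,0,0],[-0.2,0,0,0,0,0,0],[-0.4,0,0,0,0,0,0],[-0.4,0,0,0,0,0,0]]]'
python3 - <<'E'
from h import *
s=shot('wrist','wrist13')
E
```

```text
time: 19.32
tool_pos: [0.5568, 0.0265, 0.1074]
orientation: [[0.076, 0.003, 0.997], [-0.997, 0.001, 0.076], [-0.001, -1.0, 0.003]]
ft_force: [0.9, 0.3, 0.2]
finger_gap: 0.0299
time: 19.73
tool_pos: [0.5572, 0.0267, 0.1075]
orientation: [[0.076, 0.004, 0.997], [-0.997, 0.001, 0.076], [-0.001, -1.0, 0.004]]
ft_force: [0.1, 0.1, -0.1]
finger_gap: 0.0598
```

View pics/wrist13.png

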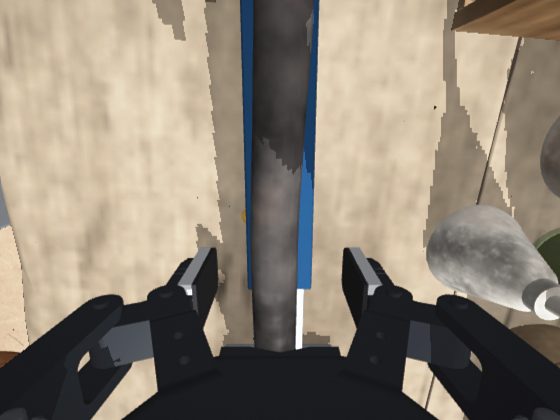

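```bash
python3 -m creep '[[[-0.6,0,-0.01,0,0,0,0],[-0.6,0,-0.02,0,0,0,0],[-0.6,0,-0.03,0,0,0,0],[-0.6,0,-0.035,0,0,0,0],[-0.6,0,-0.035,0,0,0,0],[-0.6,0,-0.035,0,0,0,0],[-0.6,0,0,0,0,0,0],[-0.6,0,0,0,0,0,0]]]'
python3 - <<'E'
from h import *
d=shot('wrist','wrist14'); s=shot('side','side14')
np.set_printoptions(precision=4,suppress=True)
e=np.array([-.0698,.9976]);n=np.array([.9976,.0698]);p0=np.array([.5569,.0342])
for nm,D in (('w',d),('s',s)):
  P,u,v=cloud(D); q=P[:,:2]-p0; S=q@e; w=q@n
  M=(P[:,2]>.1)&(P[:,2]<.13)&(abs(w)<.02)&(abs(S)<.27)
  print(nm,S[M].min(),S[M].max())
  for y in np.arange(-.22,.24,.03):
    m=M&(abs(S-y)<.008)
    if m.sum(): print(round(y,3),(w[m].min()+w[m].max())/2,np.percentile(P[m,2],95),m.sum())
c=s['color'][:,:,::-1]; cv2.imwrite('pics/s14.png',cv2.resize(c[170:270,250:350],(600,600),interpolation=cv2.INTER_CUBIC))
E
```

```text
time: 20.45
tool_pos: [0.5549, 0.0271, 0.285]
orientation: [[0.078, 0.004, 0.997], [-0.997, 0.003, 0.078], [-0.002, -1.0, 0.004]]
ft_force: [0.3, 0.2, -0.5]
finger_gap: 0.0683
w -0.20154219547879512 0.16263418424961368
-0.19 7.933478950535033e-05 0.11784526746217386 305
-0.16 -4.844281159087534e-05 0.1181132587499516 283
-0.13 -0.0009286889808045855 0.11895322547207648 227
-0.1 -0.001729174939531417 0.11890279475112733 245
-0.07 -0.0025336631697097816 0.11934590474448806 282
-0.04 -0.0026854997923431057 0.11924925370784135 293
-0.01 -0.00289438414268638 0.11917166539471107 346
0.02 -0.0026845842099267724 0.11949854158439963 353
0.05 -0.0014958095435434991 0.11956959318692341 404
0.08 -0.0003218421663953898 0.11990558715917511 437
0.11 0.0003834167494362918 0.12020458970906972 484
0.14 -8.593803665957883e-06 0.1200247759979749 535
0.17 -0.0010583760990149167 0.10377812872623603 4
s -0.23196284839721062 0.21936293251746555
-0.22 -0.0010821828999476447 0.11760781911441472 13
-0.19 0.0006773085761780338 0.11598814056913404 22
-0.16 0.0010619509654355049 0.11614979514925874 23
-0.13 -0.004255797540555534 0.11563500857119768 16
-0.1 -0.0031995088967133965 0.11689611671099856 17
-0.07 -0.004651048331654888 0.12152650520540592 16
-0.04 -0.004993642074194234 0.1172613799832601 17
-0.01 -0.0046918694434605526 0.11800447188301645 16
0.02 -0.005607396289534291 0.11645884768722393 21
0.05 -0.0038726599241723334 0.1180158866849502 20
0.08 -0.003173680087370911 0.11770707791826503 18
0.11 -0.0019703220588648722 0.1187257711162561 25
0.14 -0.0015507445332171004 0.11754725449012078 26
0.17 -0.0002184887515346689 0.11719716750689727 45
0.2 -0.004049592385818746 0.1193342631800415 30
```

View pics/wrist14.png

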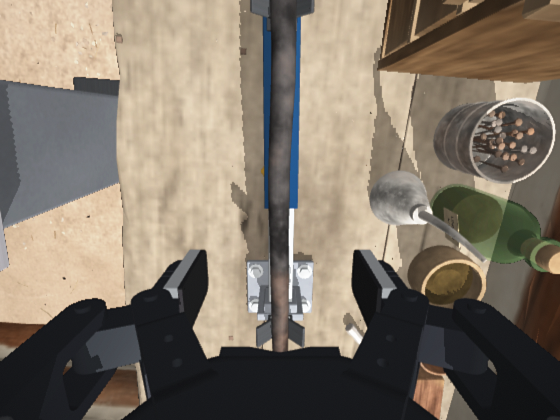

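View pics/s14.png

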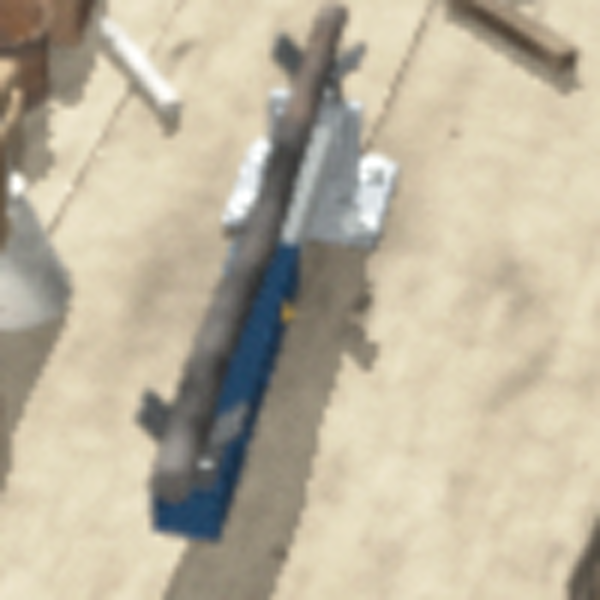

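```bash
python3 -m creep '[[[-0.6,0,0,0,0,0,0],[-0.6,0,0,0,0,0,0]]]'; python3 -c "
from h import *
print(ctrl.job_done())"
```

```text
time: 20.72
tool_pos: [0.5543, 0.0271, 0.2829]
orientation: [[0.078, 0.001, 0.997], [-0.997, 0.002, 0.078], [-0.002, -1.0, 0.001]]
ft_force: [-0.2, -0.3, -0.0]
finger_gap: 0.0683
the job is handed in; nothing more can be done
None
```

The job is done and handed in at about 20.7 s of the 51 s allowed; no verdict was reported.

- **Arm and pin:** I squeezed the pin flush with a 25 N grip and drew the arm out about 55 mm, until it stopped dead. The highest pull I read was about 10 N, against the 18 N limit; readings come only at the end of each move, so brief peaks could be missed. The camera then showed the brass pin standing proud in the next hole.
- **Bar:** I lowered it into both saddles until the wrist reading showed the saddles carrying its weight, then opened the fingers.
- **Last checks:**
  - The bar rests in both Vs, parallel to the rest to within the measurement.
  - Its middle is about 3 mm towards the robot from the centre line in the wrist camera; the side camera said about 5 mm, and both are inside the 8 mm limit.
  - It sits about 15.5 mm above the V bottoms, and a few millimetres from halfway between the saddles.
- **Robot and other tools:** the gripper is clear above with no load on it, and I saw no sign in the pictures of the other tools having moved, though I did not measure their positions again.

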